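# Hang the pan support on the table hob's twin pins

### The job

Pick up the black pan support, lower it onto the white table hob so that both hob pins go through the holes in its two lugs, then press it down gently until it sits fully home, flat on the hob, and let go. The pins are seldom quite in the middle of the hob, so feel for them with light contact: neither jam the support hard against the hob nor drop it. Leave the other things on the counter where they are.

Things in the scene. Friction and masses are not known exactly. Their poses are not given: they have to be found in the camera images.
- hob: White table hob with a black top, fixed to the counter, 280 (x) by 300 (y) mm, top face 70 mm above the counter. Origin: centre of its underside, at counter height; z up, x from the two front knobs to its back, y along the line of its two pins. A flat burner cap, 68 mm diameter, 8 mm high, is in the middle of the top.
- hob_top (a point): Middle of the hob's top face, axes as the hob. Two upright steel pins, 10 mm diameter, 220 mm apart, on one clamped bar; tips 26 mm above the top face, tapering to 8 mm over the last 1 mm. Nominally at x = 0, y = +110 and -110 mm, but the bar was clamped by eye: both pins are off by the same amount, up to 15 mm, towards +y or -y (none in x). It does not shift in use.
- clip_left (a joint): Red clip round the foot of the +y pin, 24 mm diameter, 8 mm high: it holds the support 8 mm above the top face. Stiff: slides down into the top under load (a steady push of 12 to 18 N on the support moves both, more if fast) and stays where pushed. Value in m: 0 up, 0.008 fully down.
- clip_right (a joint): The same red clip round the foot of the -y pin.
- grate_bar (a point): Loose black steel pan support, 0.5 kg, same after a half turn. Point: middle of its raised centre bar, 37 mm above its underside. Bar along y, 10 mm wide (x), 14 mm high, gripped closing along x; 60 mm free on both sides, 30 mm beneath. Base frame 190 by 190 mm, 8 mm high. z up. This point is 107 mm above the counter when home on the hob, 115 on the clips, 133 on the pins' tips.
- hole_a (a point): Mouth, at the underside, of the round 12.5 mm through hole in the pan support's +y lug, 110 mm along y from the middle. The lug is 34 mm wide (x), 6 mm thick, level with the underside, and solid from 71 to 149 mm from the middle. Axes as the support.
- hole_b (a point): The same for the -y lug, 110 mm from the middle. The support's enamel chips if it is pressed on the hob or its pins with over 45 N.
- saucepan: Steel saucepan, 150 mm diameter, 85 mm high, long handle, by the far edge; origin at its underside. Leave alone.
- oil_bottle: Green oil bottle, 68 mm diameter, 240 mm high; origin at its underside. Leave alone.
- stock_carton: Blue carton, 70 by 95 by 190 mm; origin at its underside. Leave alone.
- mug: Blue mug, 80 mm diameter, 90 mm high; origin at its underside. Leave alone.
- salt_jar: Glass jar with a red cap, 60 mm diameter, 80 mm high; origin at its underside. Leave alone.

How it is judged:
On the way, in this order (a step that is already met when the one before it is completed fails the run):
1. the pan support is lifted clear of the counter (height (world z) of grate_bar above 0.12 m), for 0.1 s.
2. both pins are through the holes of the lugs (x of grate_bar in the frame of hob between -0.006 and 0.006 m and y of grate_bar in the frame of hob between -0.02 and 0.02 m and angle between the y axis of grate_bar and the y axis of hob, either way round below 0.06 rad and angle between grate_bar's own z axis and vertical below 0.05 rad and z of grate_bar in the frame of hob below 0.119 m), for 0.1 s.
At the end, for the whole second after the job is handed in: The pan support sits on both pins, underside within 1.5 mm of the hob's top face, level within 0.05 rad, in line with the hob within 0.06 rad, centred within 6 mm in hob x and 20 mm in hob y, at rest and released (x of grate_bar in the frame of hob between -0.006 and 0.006 m and y of grate_bar in the frame of hob between -0.02 and 0.02 m and angle between the y axis of grate_bar and the y axis of hob, either way round below 0.06 rad and angle between grate_bar's own z axis and vertical below 0.05 rad and z of grate_bar in the frame of hob between 0.102 and 0.1085 m and linear speed of grate below 0.01 m/s and contact force between grate and the fingers below 0.2 N); the robot touches nothing.
It fails at once if the pan support is jammed against or dropped on the hob with more than 45 N (contact force between grate and hob above 45 N).
It fails at once if one of the other things on the counter is moved by more than 30 mm (distance of any of saucepan, oil_bottle, stock_carton, mug, salt_jar from where it was at the start of the episode above 0.03 m).
It also fails if it takes over 72 s, if anything falls off the work surface, if the arm or the gripper's body presses on something with over 40 N, if the wrist force passes 120 N, or if a joint passes its speed limit or range.

### The arm

A 6-joint arm with a two-finger parallel gripper is mounted at the origin on the work surface. World frame = base frame: x ahead of the robot, y to its left, z up, the work surface at z = 0. Lengths are in m, angles in rad, forces in N, time in s.
With the tool pointing down it reaches from about 0.35 to 0.775 m from the base axis. Payload 5.5 kg.
Tool frame: the origin (TCP) lies at the very end of the fingers, on their centre line; the grasp point (between the pads) lies 19 mm behind it; z points along the fingers, y is the line along which they close (so a half turn about z gives the same grasp; the last joint's range is limited). The gripper opens to 85 mm and grips with 20 to 120 N. Pads are 22 mm wide; open, the fingers measure 114 mm over their backs; the gripper's body (76 mm by 85 mm) begins 54 mm behind the grasp point. The pads swing forward as they close: fully open they stand 13 mm farther back than shut.
Start: joints at [-1.416, 0.313, 0.046, 1.304, 0, 1.431], TCP at [0.167, -0.55, 0.231] pointing down, gripper open.
Joint ranges: [-2.76, 2.76], [-0.86, 1.69], [-1.03, 1.26], [-2.2, 2.34], [-1.47, 1.5], [-3.14, 3.14]. Speed limits (rad/s): [2.57, 2.57, 3.14, 3.14, 3.14, 3.14].

### API

Orientations are given as a unit quaternion [w, x, y, z].
In Python, from workcell import env gives the robot as it stands. The module is installed in compiled form; this text tells all that it offers.
- The arm moves only by the tool jog_arm, never from a script. Its arguments are lists of equal length, an entry for each row: "gripper": the opening, from 0 (shut) to 1 (fully open); "offset": the shift along the world's x, y, z in cm, a list of three; "twist": the turn about the world's z in degrees. In form: {"gripper": [gripper, ...], "offset": [[dx, dy, dz], ...], "twist": [twist, ...]}. A call has exactly 8 rows; each row is the pose to reach, as a shift and turn from the pose commanded when the call began; what a row does not reach only later rows make up. A row lasts 1/8 s, in which the tool goes at most 62.5 mm and 10.7 degrees, less where a joint would pass 70% of its speed; a pose out of reach is approached as far as the arm can. A call with a gripper value outside its range is refused whole. The fingers move at their own pace and stop on an object; "squeeze" is the grip in N (left out, the last holds). Time passes only in rows, so rows that repeat a pose let the fingers close, or fill a call up. It gives the time, the measured TCP pose, the force, the opening and the grip force at its end, in the units of the state.
- env.get_state(): the state, without advancing time (a new reading comes with each control period).
- env.read_camera(name): name is "scene" or "side" or "wrist"; returns a dict with "image" (384x512x3 uint8, red, green, blue), "z_map" (384x512 float32, m along the optical axis (not along the pixel's ray), 0 where there is no reading), "fovy" (degrees; the focal length in pixels is half the picture's height over the tangent of half this angle, whatever the lens; pixels are square), "cx", "cy" (the principal point, pixels), "cam_to_world" (4x4, takes a point from camera to world coordinates). Camera axes: x right, y up, looking along -z (the intrinsics and any distortion apply to the point x, -y, -z); pixel columns grow to the right and rows downward; lengths in m; the calibration is good to about 2 mm. The wrist camera is an equidistant fisheye: a pixel r from the principal point sees the ray r / f radians off the axis. A picture is of the moment at which its call begins.
- env.hand_in(): hands the job in; it is judged then, once.
The state is a dict: "clock": time; "joint_pos": joint angles; "qvel": joint speeds; "tau": joint torques, N m; "tcp_pos": TCP position; "orientation": TCP orientation; "wrist_force": force on the tool from outside, world axes, zero at the start; "ft_torque": the same for the moment, N m; "finger_gap": finger opening in m; "grip_force": force on a finger pad.
Only numpy, scipy, OpenCV 4.12 (cv2) and the standard library are available. Lean on these libraries where they do the work, as an engineer would, in place of code of your own. Each camera call takes 0.05 s, during which the arm holds its last target. There are 200 camera calls.

## Working session

There is one attempt and no reset: what is moved stays moved. The work goes in short steps, Python scripts to look and compute and a tool call to move; the robot and the scene stay as the last step left them, time stands still between calls to the robot, and variables do not carry over. Pictures are saved under pics/ and viewed, at most 10 in all, crops included, and the job is handed in when it is done.

Besides the shell and the picture viewer there is one more tool, called as name(argument=value, ...) on one line, values as JSON. jog_arm: Moves the arm, as the interface text tells. Its arguments: {"type":"object","properties":{"gripper":{"type":"array"},"offset":{"type":"array"},"twist":{"type":"array"},"squeeze":{"type":"number"}},"required":["gripper","offset","twist"]}

```bash
mkdir -p pics
cat > h.py <<'E'
import numpy as np, cv2
from workcell import env
def cam(n):
    return env.read_camera(n)
def pts(c):
    """world points of each pixel from depth (pinhole)"""
    h,w=c["z_map"].shape; f=h/2/np.tan(np.radians(c["fovy"])/2)
    u,v=np.meshgrid(np.arange(w),np.arange(h)); z=c["z_map"]
    P=np.stack([(u-c["cx"])/f*z,-(v-c["cy"])/f*z,-z,np.ones_like(z)],-1)
    return (P@np.array(c["cam_to_world"]).T)[...,:3]
def save(c,n): cv2.imwrite("pics/"+n,c["image"][...,::-1])
E
python3 - <<'E'
from h import *
a=cam("scene");b=cam("side")
for c in(a,b): print(c["fovy"],c["cx"],c["cy"],np.round(c["cam_to_world"],3).tolist(),[k for k in c])
cv2.imwrite("pics/a.png",np.vstack([cv2.resize(np.hstack([a["image"],b["image"]]),(800,300))])[...,::-1])
np.savez("s.npz",ai=a["image"],ap=pts(a),bi=b["image"],bp=pts(b))
s=env.get_state();print(s)
E
```

```text
55.45017945688573 253.2046643318787 183.9018266949356 [[-0.767, -0.437, 0.47, 1.142], [0.642, -0.527, 0.557, 0.685], [0.005, 0.729, 0.685, 0.895], [0.0, 0.0, 0.0, 1.0]] ['image', 'z_map', 'fovy', 'cx', 'cy', 'cam_to_world']
49.21380192525949 256.2355505219827 194.60340383657754 [[-0.879, 0.321, -0.353, 0.074], [-0.477, -0.563, 0.675, 0.999], [0.018, 0.761, 0.648, 1.036], [0.0, 0.0, 0.0, 1.0]] ['image', 'z_map', 'fovy', 'cx', 'cy', 'cam_to_world']
{'clock': 0.1, 'joint_pos': array([-1.41557219e+00,  3.13913200e-01,  4.50846128e-02,  1.30361256e+00,
        1.40686101e-05,  1.43117329e+00]), 'qvel': array([-1.81087753e-04, -3.19377069e-03,  1.76802762e-03,  1.09511272e-03,
       -5.94554515e-04,  9.83526643e-05]), 'tau': array([ 3.00851170e-03, -4.81726742e+01,  2.99243170e+01,  1.28137349e-02,
       -5.60219587e-05, -5.75537825e-06]), 'tcp_pos': array([ 0.16700111, -0.54972943,  0.23050167]), 'orientation': array([-8.22439315e-04,  9.89152477e-01,  1.46890101e-01,  6.18910709e-07]), 'wrist_force': array([-0.0514733 ,  0.04896019, -0.04510899]), 'ft_torque': array([-0.03032264, -0.03651044,  0.05260833]), 'grip_force': 0.0, 'finger_gap': 0.08543258304665095}
```

View pics/a.png

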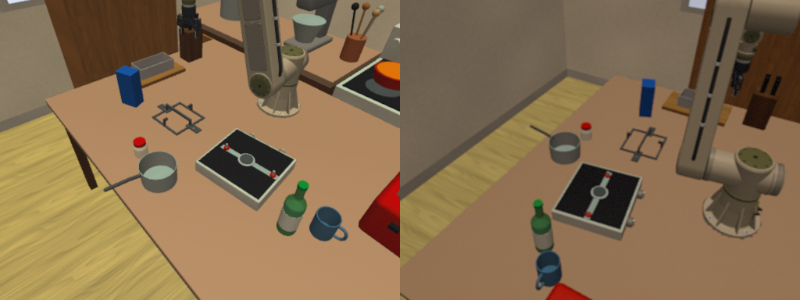

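The left (scene) half shows the grate near (178,118), the hob near (246,165) and red clips near (225,147) and (272,175). The right (side) half shows the grate near (643,143) and the hob near (598,200). Next I'll measure both from the depth points.

Run:
```python
from h import *
d=np.load("s.npz")
for k in "ab":
    I=d[k+"i"].astype(int);P=d[k+"p"];mx=I.max(-1);x,y,z=P[...,0],P[...,1],P[...,2]
    # hob: all points at top height
    box=(x>.3)&(x<.95)&(y>-.35)&(y<.4)
    m=box&(abs(z-.07)<.006)
    lab=cv2.connectedComponentsWithStats(m.astype(np.uint8))
    i=1+np.argmax(lab[2][1:,4]); q=P[lab[1]==i]
    r=cv2.minAreaRect(q[:,:2].astype(np.float32)*1000);print(k,"hob",r,np.median(q[:,2]))
    hc=np.array(r[0])/1000
    red=(I[...,0]>110)&(I[...,1]<70)&(I[...,2]<70)&(np.hypot(x-hc[0],y-hc[1])<.16)&(z>.06)&(z<.09)
    n,l,st,_=cv2.connectedComponentsWithStats(red.astype(np.uint8))
    for j in range(1,n):
        if st[j,4]>5: e=P[l==j];print("clip",st[j,4],e.mean(0).round(4),e.min(0).round(3),e.max(0).round(3))
    g=(mx<90)&(x>.25)&(x<.75)&(y<-.1)&(y>-.6)&(z>.003)&(z<.06)&(np.hypot(x-hc[0],y-hc[1])>.22)
    n,l,st,_=cv2.connectedComponentsWithStats(g.astype(np.uint8))
    for j in range(1,n):
        if st[j,4]>60:
            e=P[l==j];print("dark",st[j],e.mean(0).round(3),cv2.minAreaRect(e[:,:2].astype(np.float32)*1000))
            t=e[(e[:,2]>.029)&(e[:,2]<.045)]
            if len(t)>8: print(" high",len(t),t.mean(0).round(4),cv2.minAreaRect(t[:,:2].astype(np.float32)*1000))
    np.save("g%s.npy"%k,P[g])
    ys,xs=np.nonzero(g); 
    if len(xs): 
        c=d[k+"i"][ys.min()-10:ys.max()+10,xs.min()-10:xs.max()+10]; print(c.shape)
w=[]
I=np.hstack([cv2.resize(d["ai"][100:200,180:290],(400,380)),cv2.resize(d["bi"][140:240,260:370],(400,380))])
cv2.imwrite("pics/b.png",I[...,::-1])
```

```text
a hob ((488.25250244140625, 209.58853149414062), (283.2242431640625, 300.385498046875), 8.537282943725586) 0.0709417005339592
clip 26 [0.5056 0.1146 0.0784] [0.494 0.103 0.073] [0.514 0.123 0.083]
clip 34 [0.473  0.3305 0.078 ] [0.461 0.317 0.07 ] [0.483 0.34  0.083]
dark [154 119  30  18 309] [ 0.6   -0.494  0.033] ((605.8057250976562, -513.561279296875), (65.50588989257812, 127.47807312011719), 39.90681838989258)
 high 89 [ 0.5992 -0.4937  0.037 ] ((603.5761108398438, -497.4605712890625), (53.544761657714844, 112.68099975585938), 54.06899642944336)
dark [195 131  67  42 579] [ 0.489 -0.239  0.017] ((481.9481201171875, -248.56631469726562), (194.2584991455078, 294.2367858886719), 2.9101967811584473)
 high 125 [ 0.4865 -0.2437  0.0382] ((484.6866760253906, -249.47752380371094), (134.62823486328125, 133.24667358398438), 49.4099006652832)
(97, 127, 3)
b hob ((484.85308837890625, 212.63546752929688), (279.0451354980469, 303.5762634277344), 8.366229057312012) 0.06931681490582575
clip 21 [0.499  0.1173 0.0765] [0.488 0.109 0.066] [0.514 0.125 0.081]
clip 33 [0.467  0.3356 0.077 ] [0.457 0.327 0.069] [0.483 0.344 0.088]
dark [306 137  17  13 175] [ 0.569 -0.473  0.031] ((580.0062255859375, -474.5386962890625), (41.29673767089844, 84.60609436035156), 77.30641174316406)
 high 47 [ 0.5662 -0.4742  0.0368] ((568.8621826171875, -475.3958740234375), (61.41054153442383, 19.24606704711914), 13.499898910522461)
dark [282 163  59  44 419] [ 0.476 -0.226  0.016] ((477.97369384765625, -244.8266143798828), (187.3412322998047, 290.783935546875), 4.371171951293945)
 high 96 [ 0.4722 -0.2474  0.0397] ((475.09527587890625, -246.347412109375), (134.49642944335938, 139.46566772460938), 50.688018798828125)
(96, 107, 3)
```

View pics/b.png

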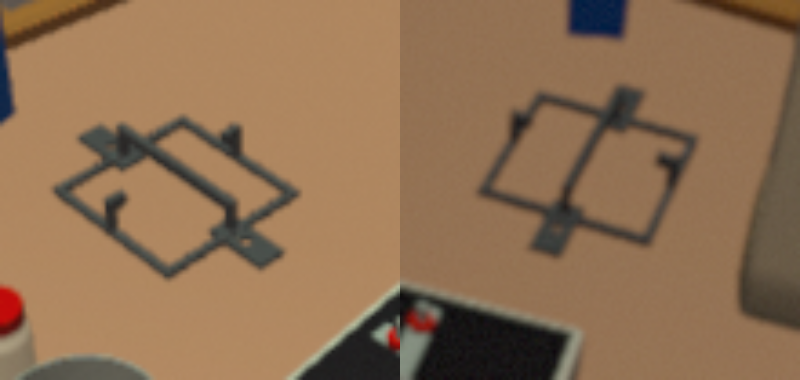

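The crops show the grate lying flat, with lug holes at about (245,243) in the left half. The two views agree on these positions:

- **Grate:** centre near (0.480, -0.247), yaw about 3.6°.
- **Hob:** centre near (0.4865, 0.211), yaw about 8.4°.
- **Clips:** midpoint near (0.486, 0.2245).

I'll move above the grate.

jog_arm(gripper=[1,1,1,1,1,1,1,1], offset=[[4,4,0],[8,8,0],[12,12,0],[16,16,0],[20,20,0],[24,24,-1],[28,27,-2],[31.3,30.3,-3]], twist=[10,20,30,40,50,60,69,76.7])

```text
clock: 1.1
tcp_pos: [0.4813, -0.2459, 0.2007]
orientation: [-0.0, 0.683, 0.731, -0.0]
wrist_force: [0.2, -0.4, -0.7]
finger_gap: 0.0853
grip_force: 0.0
```

jog_arm(gripper=[1,1,1,1,1,1,1,1], offset=[[0,0,0],[0,0,0],[0,0,0],[0,0,0],[0,0,0],[0,0,0],[0,0,0],[0,0,0]], twist=[0,0,0,0,0,0,0,0])

```text
clock: 2.1
tcp_pos: [0.4801, -0.2472, 0.2013]
orientation: [0.0, 0.685, 0.729, 0.0]
wrist_force: [0.6, 0.1, 0.9]
finger_gap: 0.0856
grip_force: 0.0
```

```bash
cat >> h.py <<'E'
def fpts(c):
    """wrist fisheye: world points from depth"""
    h,w=c["z_map"].shape; f=h/2/np.tan(np.radians(c["fovy"])/2)
    u,v=np.meshgrid(np.arange(w)-c["cx"],np.arange(h)-c["cy"]); r=np.hypot(u,v)+1e-9; t=np.tan(np.minimum(r/f,1.5)); z=c["z_map"]
    P=np.stack([u/r*t*z,-v/r*t*z,-z,np.ones_like(z)],-1)
    return (P@np.array(c["cam_to_world"]).T)[...,:3]
def yaw(q):
    from scipy.spatial.transform import Rotation as R
    M=R.from_quat([q[1],q[2],q[3],q[0]]).as_matrix(); return np.degrees(np.arctan2(M[1,1],M[0,1]))%180, M[2,2]
def grate(P,I,c0):
    x,y,z=P[...,0],P[...,1],P[...,2]
    return (I.max(-1)<95)&(z>.003)&(z<.05)&(np.hypot(x-c0[0],y-c0[1])<.19)
E
python3 - <<'E'
from h import *
c=cam("wrist");P=fpts(c);save(c,"w1.png");np.savez("w1.npz",P=P,I=c["image"])
s=env.get_state();print(s["clock"],s["tcp_pos"],yaw(s["orientation"]),s["joint_pos"],s["wrist_force"],c["fovy"])
print(np.round(c["cam_to_world"],3))
m=grate(P,c["image"].astype(int),(.48,-.247));e=P[m]
print(m.sum(),e.mean(0),cv2.minAreaRect(e[:,:2].astype(np.float32)*1000))
b=e[(abs(e[:,2]-.044)<.005)];print(len(b),b.mean(0),cv2.minAreaRect(b[:,:2].astype(np.float32)*1000))
E
```

```text
2.15 [ 0.48007153 -0.24719198  0.20133191] (np.float64(3.5929973665648145), np.float64(-0.999999996372095)) [-6.24240654e-01  2.55976471e-01 -1.05396819e-01  1.20936790e+00
  6.49258151e-05  8.83846040e-01] [-0.07212104  0.47574148 -0.21559805] 65.70646984690485
[[ 0.998 -0.059 -0.021  0.474]
 [ 0.063  0.944  0.324 -0.164]
 [ 0.    -0.324  0.946  0.345]
 [ 0.     0.     0.     1.   ]]
6605 [ 0.47779455 -0.2573702   0.01714023] ((480.93585205078125, -249.0743865966797), (188.26211547851562, 296.1053161621094), 4.608476638793945)
1498 [ 0.48146512 -0.25436591  0.04499141] ((480.403564453125, -248.94288635253906), (138.0667266845703, 135.28887939453125), 48.9246940612793)
```

View pics/w1.png

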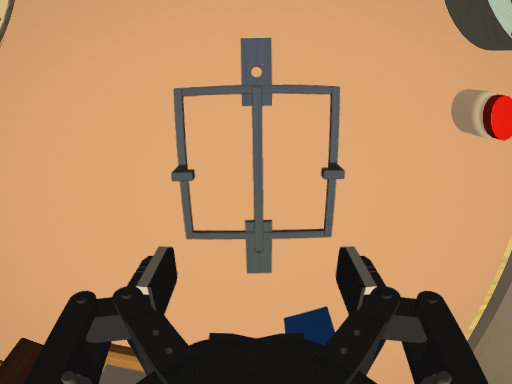

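The wrist view shows the grate's bar from about (257,85) to (259,235), the +y hole at (256,72) and the prongs at (183,175) and (333,173). I'll get the bar line, yaw and hole position from it.

Run:
```python
from h import *
d=np.load("w1.npz");P=d["P"];I=d["I"].astype(int)
m=grate(P,I,(.48,-.247))&(abs(P[...,2]-.044)<.006)
m&=(abs(P[...,0]-.48)<.025)
e=P[m];vx,vy,x0,y0=cv2.fitLine(e[:,:2].astype(np.float32),cv2.DIST_HUBER,0,1e-4,1e-4).ravel()
print(len(e),e[:,2].mean(),"bar yaw",np.degrees(np.arctan2(-vx*np.sign(vy),abs(vy))),"x at y=-.247",x0+vx/vy*(-.247-y0),e[:,1].min(),e[:,1].max())
# hole: bright blob in lug
p=I[64:80,248:264].max(-1)>120
ys,xs=np.nonzero(p);print("hole px",xs.mean()+248,ys.mean()+64,len(xs)); q=P[64:80,248:264][p];print(q.mean(0))
u=int(round(xs.mean()+248));print("lug beside", P[72,u-11],P[72,u+11])
# base frame fore/aft extents
low=grate(P,I,(.48,-.247))&(P[...,2]<.014);e=P[low];print(cv2.minAreaRect(e[:,:2].astype(np.float32)*1000))
```

```text
1072 0.045138268214823384 bar yaw 3.873295 x at y=-.247 0.4808793 -0.3411989484979693 -0.1580763812209067
hole px 256.01 71.39 100
[ 0.47234159 -0.13955038  0.00198831]
lug beside [ 0.46021127 -0.14133706  0.00742072] [ 0.48459231 -0.13976638  0.00680233]
((480.93585205078125, -249.0743865966797), (188.26211547851562, 296.1053161621094), 4.608476638793945)
```

jog_arm(gripper=[1,1,1,1,1,1,1,1], offset=[[0.05,-0.2,-4],[0.05,-0.2,-8],[0.05,-0.2,-12],[0.05,-0.2,-15],[0.05,-0.2,-17],[0.05,-0.2,-17.9],[0.05,-0.2,-17.9],[0.05,-0.2,-17.9]], twist=[0.3,0.3,0.3,0.3,0.3,0.3,0.3,0.3])

```text
clock: 3.15
tcp_pos: [0.4813, -0.2497, 0.0233]
orientation: [0.001, 0.683, 0.731, 0.0]
wrist_force: [-0.1, 0.3, 0.8]
finger_gap: 0.0855
grip_force: 0.0
```

jog_arm(gripper=[0,0,0,0,0,0,0,0], offset=[[0,0,0],[0,0,0],[0,0,0],[0,0,0],[0,0,0],[0,0,0],[0,0,0],[0,0,0]], twist=[0,0,0,0,0,0,0,0], squeeze=60)

```text
clock: 4.15
tcp_pos: [0.4809, -0.2494, 0.0227]
orientation: [0.0, 0.683, 0.731, 0.0]
wrist_force: [0.1, 1.2, 4.4]
finger_gap: 0.0087
grip_force: 59.8
```

jog_arm(gripper=[0,0,0,0,0,0,0,0], offset=[[0,0,1],[0,0,4],[0,0,8],[0,0,12],[0,0,16],[0,0,20],[0,0,20],[0,0,20]], twist=[0,0,0,0,0,0,0,0])

```text
clock: 5.15
tcp_pos: [0.4796, -0.2486, 0.2205]
orientation: [-0.001, 0.683, 0.731, -0.0]
wrist_force: [1.0, -0.1, -5.5]
finger_gap: 0.0086
grip_force: 58.9
```

Run:
```python
from h import *
from workcell import env
d=np.load("s.npz")
for k in "ab":
    I=d[k+"i"].astype(int);P=d[k+"p"];H=cv2.cvtColor(d[k+"i"],cv2.COLOR_RGB2HSV)
    g=(H[...,0]>40)&(H[...,0]<80)&(H[...,1]>120)&(P[...,2]>.03)&(P[...,2]<.26)&(P[...,0]<1)
    e=P[g];print("green",np.median(e,0),e[:,2].max())
    x=P[(P[...,2]>.07)&(P[...,2]<.1)&(P[...,0]>.55)&(P[...,0]<1)&(abs(P[...,1])<.3)]
    print("pan",np.median(x,0),np.percentile(x,[2,98],axis=0))
s=env.get_state();print(s["tcp_pos"],yaw(s["orientation"]),s["wrist_force"],s["ft_torque"],s["finger_gap"])
```

```text
green [0.57154993 0.48341043 0.23908311] 0.243197268700453
pan [0.623623   0.09920796 0.07281966] [[ 0.55279592 -0.15712588  0.07012491]
 [ 0.97411107  0.29079213  0.08852375]]
green [0.55873134 0.49121219 0.21740211] 0.25951952499127806
pan [0.7271659  0.07860801 0.07364512] [[ 0.5532547  -0.15957078  0.07006764]
 [ 0.96846492  0.28728699  0.08597988]]
[ 0.47961085 -0.24863577  0.2205067 ] (np.float64(3.8843397247753053), np.float64(-0.9999956398870594)) [ 0.96618188 -0.07324758 -5.54166025] [0.00790043 0.03726498 0.00754359] 0.008606715418050035
```

jog_arm(gripper=[0,0,0,0,0,0,0,0], offset=[[1.5,3,2],[4,8,2],[6.5,14,2],[9,20,2],[12,26,2],[15,32,2],[17.5,36.5,2],[19,38.9,2]], twist=[0,1,2,3,4,4.5,4.5,4.5])

```text
clock: 6.15
tcp_pos: [0.6701, 0.1431, 0.2382]
orientation: [-0.002, 0.652, 0.758, -0.002]
wrist_force: [-0.3, -1.4, -5.4]
finger_gap: 0.0087
grip_force: 59.3
```

jog_arm(gripper=[0,0,0,0,0,0,0,0], offset=[[0,0,0],[0,0,0],[0,0,0],[0,0,0],[0,0,0],[0,0,0],[0,0,0],[0,0,0]], twist=[0,0,0,0,0,0,0,0])

```text
clock: 7.15
tcp_pos: [0.6706, 0.1398, 0.2424]
orientation: [0.0, 0.653, 0.757, 0.0]
wrist_force: [0.6, 0.4, -5.8]
finger_gap: 0.0084
grip_force: 59.5
```

Run:
```python
from h import *
c=cam("wrist");P=fpts(c);save(c,"w2.png");np.savez("w2.npz",P=P,I=c["image"],cx=c["cx"],cy=c["cy"],T=c["cam_to_world"])
s=env.get_state();print(s["clock"],s["tcp_pos"],yaw(s["orientation"]))
I=c["image"].astype(int);x,y,z=[P[...,i] for i in range(3)]
red=(I[...,0]>90)&(I[...,1]<60)&(I[...,2]<60)&(z>.06)&(z<.1)&(np.hypot(x-.486,y-.22)<.2)
n,l,st,cc=cv2.connectedComponentsWithStats(red.astype(np.uint8))
for j in range(1,n):
    if st[j,4]>8: e=P[l==j];print("clip",st[j],cc[j],e.mean(0).round(4),e.min(0).round(3),e.max(0).round(3))
m=(abs(z-.07)<.005)&(x<.7);q=P[m];print(cv2.minAreaRect(q[:,:2].astype(np.float32)*1000),np.median(q[:,2]))
```

```text
7.2 [0.67055492 0.13980898 0.24234822] (np.float64(8.395472645510804), np.float64(-0.9999999906632351))
clip [118 168   4  11  22] [119.45454545 172.95454545] [0.5121 0.1152 0.0751] [0.51  0.109 0.071] [0.513 0.121 0.079]
((487.1690673828125, 208.91932678222656), (279.2330017089844, 293.1529541015625), 8.825796127319336) 0.07142368650774689
```

View pics/w2.png

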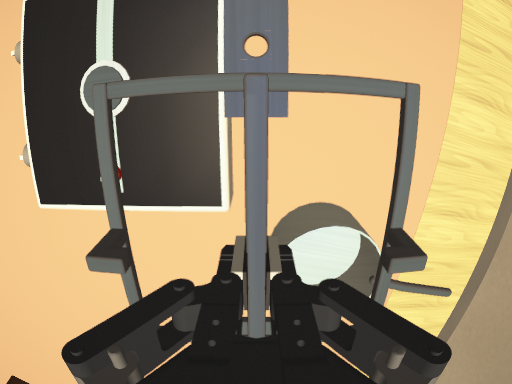

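The wrist view shows the hob at upper left, with the burner cap at (105,91). The right pin and clip near (118,180) are partly behind the frame, so I'll shift 4 cm in +x to clear them.

jog_arm(gripper=[0,0,0,0,0,0,0,0], offset=[[1,0.5,0],[2,1,0],[3,1.5,0],[4,2,0],[4,2,0],[4,2,0],[4,2,0],[4,2,0]], twist=[0,0,0,0,0,0,0,0])

```text
clock: 8.2
tcp_pos: [0.7103, 0.1596, 0.2426]
orientation: [0.0, 0.654, 0.757, 0.0]
wrist_force: [-0.7, 0.1, -5.8]
finger_gap: 0.0088
grip_force: 59.6
```

Run:
```python
from h import *
c=cam("wrist");P=fpts(c);np.savez("w3.npz",P=P,I=c["image"],cx=c["cx"],cy=c["cy"],T=c["cam_to_world"],fovy=c["fovy"])
cv2.imwrite("pics/w3.png",cv2.resize(c["image"][0:230,0:260],(680,600),interpolation=cv2.INTER_CUBIC)[...,::-1])
s=env.get_state();print(s["clock"],s["tcp_pos"],yaw(s["orientation"]))
```

```text
8.25 [0.71038232 0.15963093 0.24260358] (np.float64(8.381985887100837), np.float64(-0.9999999596069086))
```

View pics/w3.png

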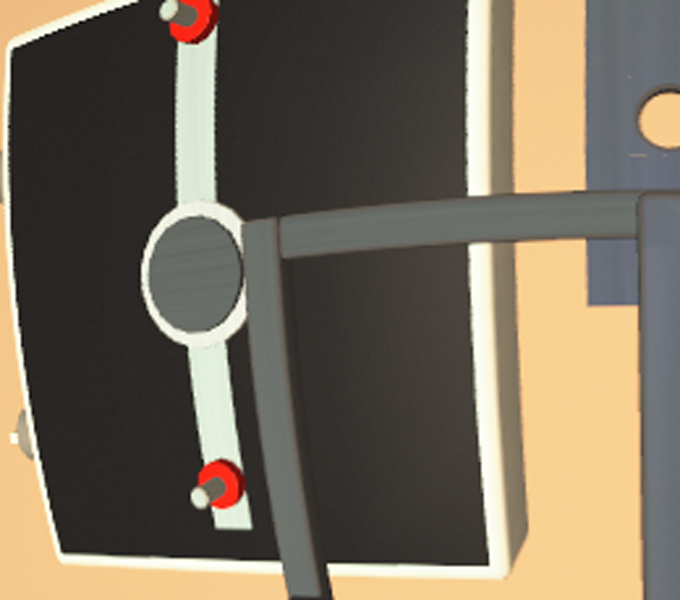

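Both pins are now clear. In the crop, the tips are at about (200,497) and (169,10), the cap at (199,273) and the grate's +y hole at (665,118). I'll cast rays for each.

Run:
```python
from h import *
d=np.load("w3.npz");P=d["P"];I=d["I"].astype(int);T=d["T"];f=192/np.tan(np.radians(d["fovy"])/2)
def ray(u,v,z):
    a=np.array([u-d["cx"],v-d["cy"]]);r=np.hypot(*a);t=r/f
    D=T[:3,:3]@np.array([a[0]/r*np.sin(t),-a[1]/r*np.sin(t),-np.cos(t)]);return (T[:3,3]+D*(z-T[2,3])/D[2])[:2]
mx=I.max(-1);mn=I.min(-1)
def blob(m,x0,x1,y0,y1):
    ys,xs=np.nonzero(m[y0:y1,x0:x1]);return xs.mean()+x0,ys.mean()+y0,len(xs)
# tips: light grey pixel blobs
tip=(mn>140)
res={}
for n,b in dict(R=(72,80,186,195),L=(60,69,0,8)).items():
    u,v,k=blob(tip,*b);res[n]=ray(u,v,.096);print("tip",n,u,v,k,res[n].round(4))
red=(I[...,0]>120)&(I[...,1]<70)&(I[...,2]<70)
n,l,st,cc=cv2.connectedComponentsWithStats(red[:,:120].astype(np.uint8))
for j in range(1,n):
    if st[j,4]>20:
        k=cv2.minEnclosingCircle(np.argwhere(l==j)[:,::-1].astype(np.float32));print("clip",k,ray(*k[0],.075).round(4))
R,L=res["R"],res["L"];M=(R+L)/2;v=L-R;print("dist",np.hypot(*v),"yaw",np.degrees(np.arctan2(-v[0],v[1])),"mid",M)
g=blob((abs(I-I[105,76]).max(-1)<22),54,94,76,128);print("cap",g,ray(g[0],g[1],.078).round(4),I[105,76])
h=blob(mn>130,242,267,33,57);print("hole",h,ray(h[0],h[1],.2227).round(4))
t=env.get_state()["tcp_pos"];a=np.radians(8.4);print("hole expect from tcp",t[:2]+.11*np.array([-np.sin(a),np.cos(a)]))
m=(abs(P[...,2]-.07)<.005);q=P[m];print(cv2.minAreaRect(q[:,:2].astype(np.float32)*1000))
```

```text
tip R 75.78378378378379 190.54054054054055 37 [0.5011 0.1128]
tip L 64.02631578947368 3.0789473684210527 38 [0.4684 0.3307]
clip ((72.5, 7.0), 9.60478687286377) [0.4666 0.3305]
clip ((83.97169494628906, 184.91510009765625), 9.143011093139648) [0.5004 0.1129]
dist 0.2203322530811342 yaw 8.523392873307833 mid [0.48477607 0.221773  ]
cap (np.float64(74.28057553956835), np.float64(104.39808153477219), 1251) [0.4879 0.2118] [103 108 101]
hole (np.float64(255.68141592920355), np.float64(45.78761061946903), 339) [0.6932 0.268 ]
hole expect from tcp [0.69431319 0.26845088]
((606.53076171875, 161.91470336914062), (340.1010437011719, 621.9296264648438), 75.9169692993164)
```

jog_arm(gripper=[0,0,0,0,0,0,0,0], offset=[[-4,1,0],[-9,2.5,0],[-14,4,0],[-19,5.25,0],[-22.5,6.25,0],[-22.5,6.25,-3],[-22.5,6.25,-6.5],[-22.5,6.25,-9.7]], twist=[0.1,0.1,0.1,0.1,0.1,0.1,0.1,0.1])

```text
clock: 9.25
tcp_pos: [0.4854, 0.2223, 0.1451]
orientation: [0.0, 0.653, 0.758, 0.001]
wrist_force: [0.6, 0.6, -6.2]
finger_gap: 0.0086
grip_force: 60.0
```

jog_arm(gripper=[0,0,0,0,0,0,0,0], offset=[[0,0,0],[0,0,0],[0,0,0],[0,0,0],[0,0,0],[0,0,0],[0,0,0],[0,0,0]], twist=[0,0,0,0,0,0,0,0])

```text
clock: 10.25
tcp_pos: [0.4855, 0.2223, 0.1453]
orientation: [0.0, 0.653, 0.758, -0.0]
wrist_force: [-0.2, 0.3, -5.4]
finger_gap: 0.0085
grip_force: 60.0
```

Run:
```python
from h import *
c=cam("wrist");np.savez("w4.npz",P=fpts(c),I=c["image"],cx=c["cx"],cy=c["cy"],T=c["cam_to_world"],fovy=c["fovy"])
a=c["image"][20:80,220:292];b=c["image"][200:272,220:292]
cv2.imwrite("pics/w4.png",np.hstack([cv2.resize(a,(576,480),interpolation=cv2.INTER_CUBIC)])[...,::-1])
s=env.get_state();print(s["clock"],s["tcp_pos"],yaw(s["orientation"]),s["wrist_force"],s["ft_torque"])
```

```text
10.3 [0.48552058 0.22226134 0.14526131] (np.float64(8.49175548689714), np.float64(-0.9999999992848141)) [-0.69144732  0.44366497 -5.39164386] [ 0.01274321  0.01850628 -0.01114047]
```

View pics/w4.png

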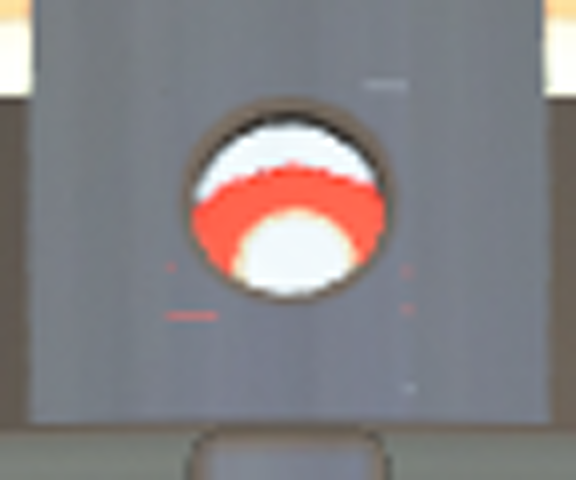

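Through the +y hole, centred at crop (290,198), the red clip and the pin tip are visible. The tip's centre is near crop (296,270), so I'll compute the correction.

Run:
```python
import numpy as np
d=np.load("w4.npz");T=d["T"];f=192/np.tan(np.radians(d["fovy"])/2)
def ray(u,v,z):
    a=np.array([u-d["cx"],v-d["cy"]]);r=np.hypot(*a);t=r/f
    D=T[:3,:3]@np.array([a[0]/r*np.sin(t),-a[1]/r*np.sin(t),-np.cos(t)]);return (T[:3,3]+D*(z-T[2,3])/D[2])[:2]
H=ray(219.5+290/8,19.5+198/8,.1286);p=ray(219.5+296/8,19.5+270/8,.096)
print(T[:3,3],H,p,"move mm",(p-H)*1e3)
print("w",ray(219.5+182/8,44,.1286)-ray(219.5+397/8,44,.1286),ray(219.5+235/8,53,.096)-ray(219.5+355/8,53,.096))
```

```text
[0.47206387 0.3052072  0.28917836] [0.46813008 0.33099499] [0.46868226 0.33039144] move mm [ 0.55217462 -0.60355175]
w [-0.01397576 -0.00208101] [-0.00938272 -0.00140406]
```

jog_arm(gripper=[0,0,0,0,0,0,0,0], offset=[[0.05,-0.05,-0.6],[0.05,-0.05,-1.4],[0.05,-0.05,-2.1],[0.05,-0.05,-2.4],[0.05,-0.05,-2.6],[0.05,-0.05,-2.7],[0.05,-0.05,-2.8],[0.05,-0.05,-2.9]], twist=[0,0,0,0,0,0,0,0])

```text
clock: 11.3
tcp_pos: [0.4862, 0.2218, 0.1165]
orientation: [0.0, 0.653, 0.758, 0.0]
wrist_force: [-0.6, 0.2, -5.5]
finger_gap: 0.0086
grip_force: 60.0
```

jog_arm(gripper=[0,0,0,0,0,0,0,0], offset=[[0,0,-0.05],[0,0,-0.1],[0,0,-0.15],[0,0,-0.2],[0,0,-0.25],[0,0,-0.3],[0,0,-0.35],[0,0,-0.4]], twist=[0,0,0,0,0,0,0,0])

```text
clock: 12.3
tcp_pos: [0.4861, 0.2218, 0.1123]
orientation: [0.0, 0.653, 0.758, 0.0]
wrist_force: [0.3, 0.1, -5.0]
finger_gap: 0.0089
grip_force: 60.0
```

jog_arm(gripper=[0,0,0,0,0,0,0,0], offset=[[0,0,-0.2],[0,0,-0.4],[0,0,-0.6],[0,0,-0.8],[0,0,-0.9],[0,0,-1.0],[0,0,-1.05],[0,0,-1.1]], twist=[0,0,0,0,0,0,0,0])

```text
clock: 13.3
tcp_pos: [0.4861, 0.2218, 0.1013]
orientation: [0.0, 0.653, 0.758, 0.0]
wrist_force: [-1.0, -0.1, -5.6]
finger_gap: 0.0086
grip_force: 60.0
```

jog_arm(gripper=[0,0,0,0,0,0,0,0], offset=[[0,0,-0.03],[0,0,-0.06],[0,0,-0.09],[0,0,-0.12],[0,0,-0.15],[0,0,-0.18],[0,0,-0.21],[0,0,-0.24]], twist=[0,0,0,0,0,0,0,0])

```text
clock: 14.3
tcp_pos: [0.4862, 0.2219, 0.1005]
orientation: [0.0, 0.653, 0.758, 0.001]
wrist_force: [-5.7, -2.6, 10.1]
finger_gap: 0.0086
grip_force: 62.2
```

jog_arm(gripper=[0,0,0,0,0,0,0,0], offset=[[0,0,-0.02],[0,0,-0.04],[0,0,-0.06],[0,0,-0.08],[0,0,-0.1],[0,0,-0.12],[0,0,-0.14],[0,0,-0.16]], twist=[0,0,0,0,0,0,0,0])

```text
clock: 15.3
tcp_pos: [0.4863, 0.2218, 0.099]
orientation: [0.0, 0.653, 0.758, 0.001]
wrist_force: [-5.8, -1.4, 11.4]
finger_gap: 0.0087
grip_force: 62.2
```

jog_arm(gripper=[0,0,0,0,0,0,0,0], offset=[[-0.02,0,-0.03],[-0.03,0,-0.06],[-0.03,0,-0.09],[-0.03,0,-0.12],[-0.03,0,-0.15],[-0.03,0,-0.18],[-0.03,0,-0.21],[-0.03,0,-0.24]], twist=[0,0,0,0,0,0,0,0])

```text
clock: 16.3
tcp_pos: [0.4863, 0.2218, 0.0967]
orientation: [0.001, 0.653, 0.758, 0.001]
wrist_force: [-3.9, -1.5, 9.0]
finger_gap: 0.0086
grip_force: 62.2
```

jog_arm(gripper=[0,0,0,0,0,0,0,0], offset=[[0,0,-0.03],[0,0,-0.06],[0,0,-0.09],[0,0,-0.12],[0,0,-0.15],[0,0,-0.18],[0,0,-0.21],[0,0,-0.24]], twist=[0,0,0,0,0,0,0,0])

```text
clock: 17.3
tcp_pos: [0.4863, 0.2218, 0.0943]
orientation: [0.001, 0.653, 0.758, 0.001]
wrist_force: [-3.8, -1.5, 10.9]
finger_gap: 0.0087
grip_force: 62.2
```

jog_arm(gripper=[0,0,0,0,0,0,0,0], offset=[[0,0,-0.02],[0,0,-0.04],[0,0,-0.06],[0,0,-0.08],[0,0,-0.1],[0,0,-0.12],[0,0,-0.14],[0,0,-0.16]], twist=[0,0,0,0,0,0,0,0])

```text
clock: 18.3
tcp_pos: [0.4862, 0.2218, 0.0927]
orientation: [0.001, 0.653, 0.758, 0.001]
wrist_force: [-5.6, -2.2, 11.4]
finger_gap: 0.0088
grip_force: 62.4
```

jog_arm(gripper=[0,0,0,0,0,0,0,0], offset=[[0,0,-0.01],[0,0,-0.02],[0,0,-0.03],[0,0,-0.04],[0,0,-0.05],[0,0,-0.06],[0,0,-0.06],[0,0,-0.06]], twist=[0,0,0,0,0,0,0,0])

```text
clock: 19.3
tcp_pos: [0.4862, 0.2218, 0.0926]
orientation: [0.001, 0.653, 0.758, 0.001]
wrist_force: [-5.7, -2.9, 13.6]
finger_gap: 0.0085
grip_force: 62.8
```

jog_arm(gripper=[0,0,0,0,0,0,0,0], offset=[[0,0,-0.02],[0,0,-0.03],[0,0,-0.04],[0,0,-0.05],[0,0,-0.06],[0,0,-0.06],[0,0,-0.06],[0,0,-0.06]], twist=[0,0,0,0,0,0,0,0])

```text
clock: 20.3
tcp_pos: [0.4862, 0.2218, 0.0926]
orientation: [0.001, 0.653, 0.758, 0.001]
wrist_force: [-7.8, -3.6, 18.8]
finger_gap: 0.0085
grip_force: 63.4
```

The height holds at 0.0926 while the force rises, so the support is home. I'll relieve the load, open and retreat.

jog_arm(gripper=[0,0,0.15,0.4,0.7,1,1,1], offset=[[0,0,0.1],[0,0,0.2],[0,0,0.2],[0,0,0.2],[0,0,0.2],[0,0,0.2],[0,0,0.2],[0,0,0.2]], twist=[0,0,0,0,0,0,0,0])

```text
clock: 21.3
tcp_pos: [0.4858, 0.2218, 0.0917]
orientation: [0.0, 0.653, 0.758, 0.0]
wrist_force: [-0.9, -0.7, -0.2]
finger_gap: 0.0853
grip_force: 0.0
```

jog_arm(gripper=[1,1,1,1,1,1,1,1], offset=[[0,0,0],[0,0,0.5],[0,0,2],[0,0,4],[0,0,7],[0,0,10],[0,0,14],[0,0,18]], twist=[0,0,0,0,0,0,0,0])

```text
clock: 22.3
tcp_pos: [0.4856, 0.2217, 0.2742]
orientation: [0.0, 0.653, 0.758, 0.001]
wrist_force: [1.6, -0.5, 0.6]
finger_gap: 0.0856
grip_force: 0.0
```

Run:
```python
from h import *
c=cam("wrist");P=fpts(c);I=c["image"].astype(int);save(c,"w5.png")
s=env.get_state();print(s["clock"],s["tcp_pos"],s["wrist_force"],s["finger_gap"])
z=P[...,2];m=(z>.105)&(z<.125)&(np.hypot(P[...,0]-.486,P[...,1]-.222)<.1);e=P[m]
for a in (.15,.19,.23,.27,.31):
    b=e[(abs(e[:,1]-a)<.015)&(abs(e[:,0]-(.486-(a-.222)*.149))<.012)]; print(a,len(b),b.mean(0) if len(b) else 0)
```

```text
22.35 [0.48764124 0.22230044 0.27997546] [0.71757118 0.09616609 3.75194123] 0.0853041471442272
0.15 202 [0.49642696 0.15079945 0.11513923]
0.19 234 [0.49072526 0.19017004 0.11518684]
0.23 266 [0.48432973 0.2304682  0.11520421]
0.27 260 [0.47767453 0.2700618  0.11521104]
0.31 156 [0.47269791 0.30372661 0.11525904]
```

View pics/w5.png

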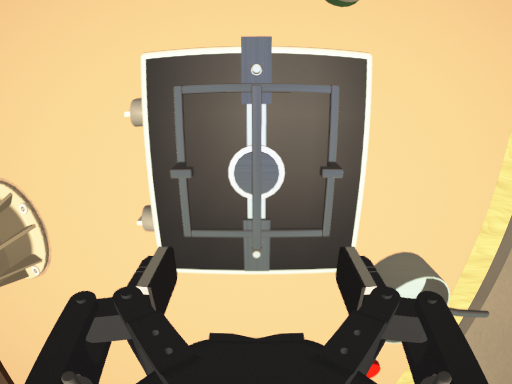

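The picture shows both pins through the lugs, at (256,70) and (256,255). The bar top reads level at 0.115 m, which is 70 mm above its reading on the counter, so the support is home and released.

```bash
python3 -c "
from workcell import env
print(env.hand_in())"
```

```text
the job is handed in; nothing more can be done
None
```

The pan support is home on the hob: both pins are through its lugs, it sits level and is released, and the job was handed in at about 22 s (no verdict was returned).

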